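# Unlock the parts cage and hold its gate wide open

### The job

The small cage of finished parts on the bench has a self-closing gate locked by two catches. First squeeze the tab of the safety catch (the one farther back) towards its fixed post until it stops, after that squeeze the tab of the bolt at the front towards its post in the same way, then take the gate by its upright handle, swing it out past its click stop until it stands wide open, about square to the cage front, and finish while still holding it there by the handle. Leave both catches drawn back and do not disturb the parts in the cage or the things lying round it.

Things in the scene. Friction and masses are not known exactly. Their poses are not given: they have to be found in the camera images.
- cage: Fixed cage: aluminium base plate 222 x 235 x 10 mm, with a wire fence 62 mm high at the back and left. A grey latch housing (176 x 100 mm, top at 52 mm) fills its right side and a gate closes its front. Origin on the bench inside the outline; x points from the gate to the back, y to the left as seen from the front, z up. Base plate spans x -132..90, y -138..98 mm. It stands anywhere within some 6 x 18 cm, turned up to 0.25 rad.
- safety_catch (a joint): Draw of the safety catch, m: 0 to 3 mm at the start, 16 mm fully drawn. Its tab slides in +x of the cage towards its post, with about 3 N of friction, and stays where it is left. Until it is drawn about 10 mm a bar from it blocks the bolt. Squeeze tab and post between the fingers, so that both are pressed, until it stops, and keep squeezing for a moment before letting go.
- safety_tab (a point): Centre of the upper part of the safety catch's tab, the nearer of the pair: an upright steel plate 5 mm thick (cage x), 24 mm wide (cage y), that ends 10 mm above this point; about 30 mm of it is free below that top. Undrawn it lies at cage (6.5, -100, 92) mm; it moves with the catch.
- safety_post: Fixed dark steel post of the safety catch, the farther of the pair: upright plate 6 mm thick (cage x), 24 mm wide (cage y), top 10 mm above this origin, which lies at cage (38, -100, 92) mm. Outer faces of post and tab: 37 mm apart at the start, 21 mm when fully squeezed.
- bolt (a joint): Draw of the bolt, m: 0 at the start, 16 mm fully drawn. Its tab slides in -y of the cage towards its post (away from the gate), with about 3 N of friction, and stays where it is left. It cannot be drawn before the safety catch; the gate is free from about 11 mm. Squeeze tab and post between the fingers, so that both are pressed, until it stops, and keep squeezing for a moment before letting go.
- bolt_tab (a point): Centre of the upper part of the bolt's tab, the one of the pair nearer the gate: an upright steel plate 5 mm thick (cage y), 24 mm wide (cage x), that ends 10 mm above this point; about 30 mm of it is free below that top. Undrawn it lies at cage (-96, -91.5, 92) mm; it moves with the bolt.
- bolt_post: Fixed dark steel post of the bolt, at the cage's front right corner: upright plate 6 mm thick (cage y), 24 mm wide (cage x), top 10 mm above this origin, which lies at cage (-96, -123, 92) mm. Outer faces of post and tab: 37 mm apart at the start, 21 mm when fully squeezed.
- gate_angle (a joint): Gate angle, rad: 0 shut (gate along -y of the cage from its hinge), grows as the free end swings out towards -x of the cage (clockwise from above); 1.57 is square to the front, 1.75 the stop. A sprung ball must be overridden at about 0.5 to 0.7 (about 4 N at the handle); a weak spring always pulls the gate shut (about 1.5 N at the handle when wide), so that if let go it falls back and rests on the ball at about 0.86.
- gate_handle (a point): Upper middle of the gate's handle: upright round steel rod 14 mm in diameter near the gate's free end, 80 mm from the hinge axis. Its top is 13 mm above this point, which lies 92 mm above the bench when shut at cage (-86, -5, 92) mm; 38 mm of rod stands free above the gate (thickness 8 mm, top at 63 mm). The rod is a sleeve that turns freely on its pin, so it can be pinched from any side and the fingers need not turn with the gate.
- gate_hinge (a point): Point on the vertical hinge axis of the gate at the height of the handle point: cage (-86, 75, 92) mm.
- gear_blank: Loose gear blank, 48 x 48 x 22 mm, inside the cage at its back left; leave it. Origin under its centre.
- bush_a: Loose flanged bush, 36 x 36 x 30 mm, inside the cage at its back right; leave it. Origin under its centre.
- collet_0: Loose collet, 32 x 32 x 35 mm, inside the cage at its middle; leave it. Origin under its centre.
- tweezers: Loose tweezers, 70 x 99 x 9 mm, on the bench at the front; leave them.
- block_123: Loose steel set-up block, 51 x 76 x 25 mm, on the bench to the right; leave it.
- spacer_ring: Loose ring, 42 x 42 x 12 mm, on the bench to the right; leave it.
- gate: The hinged gate with its handle: steel frame 100 mm long, 8 mm thick, from 23 to 63 mm above the bench. Origin on the hinge axis at bench height; -y points along the gate to its free end, z up.

How it is judged:
By the outcome, as a careful person would: the job done as asked, in the order asked, and still so for the second after the job is handed in, while the arm keeps its last pose, push and grip.
It also fails if it takes over 53 s, if anything falls off the work surface, if the arm or the gripper's body presses on something with over 40 N, if the wrist force passes 120 N, or if a joint passes its speed limit or range.

### The arm

A 6-joint arm with a two-finger parallel gripper is mounted at the origin on a cart in front of the work surface, level with it; the furniture and walls round the work are solid. World frame = base frame: x ahead of the robot, y to its left, z up, the work surface at z = 0. Lengths are in mm, angles in rad, forces in N, time in s.
With the tool pointing down it reaches from about 275 to 750 mm from the base axis. Payload 10.2 kg.
Tool frame: the origin (TCP) lies between the finger pads; the fingertips stand 11 mm ahead of it and the grasp point (between the pads) lies 8 mm behind it; z points along the fingers, y is the line along which they close (so a half turn about z gives the same grasp; the last joint's range is limited). The gripper opens to 85 mm and grips with 20 to 120 N. Pads are 22 mm wide; open, the fingers measure 114 mm over their backs; the gripper's body (76 mm by 85 mm) begins 54 mm behind the grasp point. The pads swing forward as they close: fully open they stand 13 mm farther back than shut.
Start: joints at [-1.459, 0.313, 1.498, -0, 1.331, -0.223], TCP at [172.492, -495.861, 242.294] pointing down, gripper open.
Joint ranges: [-2.94, 2.94], [-0.97, 2.17], [0.19, 2.56], [-1.23, 4.37], [0.02, 3.11], [-2.88, 2.88]. Speed limits (rad/s): [2.39, 2.39, 3.01, 3.14, 3.14, 3.14].

### API

Orientations are given as a unit quaternion [w, x, y, z].
In Python, from rig import sense, eyes, finish_job gives the robot as it stands.
- The arm moves only by the shell command python3 -m jog 'ROWS' [FORCE]. ROWS is JSON, a list of rows, each a list of 7 numbers: the shift along the tool's x, y, z in m, then the turn, a rotation vector about the tool's x, y, z in rad, then the finger opening in m, from 0 to 0.0854. In form: [[dx, dy, dz, rx, ry, rz, gripper], ...]. A call has 1 to 5 rows; each row shifts and turns the commanded pose from where the row before left it, along the tool's axes as they then stand; what a row does not reach is not made up. A row lasts 1/10 s, in which the tool goes at most 50 mm and 8.59 degrees, less where a joint would pass 70% of its speed; a pose out of reach is approached as far as the arm can. A call is refused whole if a number of a shift passes 0.05 or a number of a turn 0.15, either way. A call with a gripper value outside its range is refused whole. The fingers move at their own pace and stop on an object; FORCE is the grip in N (left out, the last holds). Time passes only in rows, so rows that do not move let the fingers close. It gives the time, the measured TCP pose, the force, the opening and the grip force at its end, in the units of the state.
- sense(): the state, without advancing time (a new reading comes with each control period).
- eyes.capture(name): name is "scene" or "top" or "wrist"; returns the picture (384x512x3 uint8, red, green, blue); there is no depth.
- eyes.calibration(name): a dict with "fx", "fy", "cx", "cy" (pixels), "dist" ([k1, k2, p1, p2, k3] as OpenCV has them; the pictures are not rectified), "cam_to_world" (4x4, takes a point from camera to world coordinates); the wrist camera has in their place "mount" (4x4, takes a point from camera to tool coordinates, whose origin is the TCP and whose axes are the flange's). Camera axes: x right, y down, z forward; pixel columns grow to the right and rows downward; lengths in mm; the calibration is good to about 2 mm. A picture is of the moment at which its call begins: read the wrist's pose just before it. calibration takes no time and is no camera call.
- finish_job(): hands the job in; it is judged then, once.
The state is a dict: "time_s": time; "joints": joint angles; "dq": joint speeds; "tau": joint torques, N m; "eef_pos": TCP position; "ee_rot": TCP orientation; "force": force on the tool from outside, world axes, zero at the start; "wrist_torque": the same for the moment, N m; "grip_width": opening from 0.0 (shut) to 1.0 (fully open); "grip_force": force on a finger pad.
Only numpy, scipy, OpenCV 4.12 (cv2) and the standard library are available. Lean on these libraries where they do the work, as an engineer would, in place of code of your own. Each camera call takes 0.05 s, during which the arm holds its last target. There are 200 camera calls.

## Working session

There is one attempt and no reset: what is moved stays moved. The work goes in short steps, Python scripts to look and compute and a shell command to move; the robot and the scene stay as the last step left them, time stands still between calls to the robot, and variables do not carry over. Pictures are saved under pics/ and viewed, at most 10 in all, crops included, and the job is handed in when it is done.

```bash
mkdir -p pics; ls; python3 - <<'E'
from rig import sense, eyes
import cv2, numpy as np
print(sense())
for n in("scene","top"):
    im=eyes.capture(n); cv2.imwrite(f"pics/{n}0.png",im[:,:,::-1]); c=eyes.calibration(n)
    print(n,{k:np.round(v,3).tolist() for k,v in c.items()})
print({k:np.round(v,3).tolist() for k,v in eyes.calibration("wrist").items()})
a=cv2.imread("pics/top0.png");cv2.imwrite("pics/top0b.png",cv2.resize(a,(800,600)))
E
```

```text
pics
{'time_s': 0.0, 'joints': array([-1.45938640e+00,  3.13463441e-01,  1.49847243e+00, -2.15447186e-05,
        1.33102001e+00, -2.23397297e-01]), 'dq': array([ 0.00116189, -0.00060299,  0.00092174, -0.0021529 ,  0.00113571,
       -0.0002882 ]), 'tau': array([-7.52360556e-04, -4.12272978e+01, -2.59735143e+01, -2.43265995e-04,
        4.25328151e-03,  5.03874514e-05]), 'eef_pos': array([ 172.46332022, -495.58747389,  241.71489475]), 'ee_rot': array([-6.81129621e-04,  9.86020051e-01,  1.66625314e-01,  2.77000142e-05]), 'force': array([-0.13787683,  0.45086452,  0.27577491]), 'wrist_torque': array([-0.01545558,  0.00418994,  0.01572195]), 'grip_force': 0.0, 'grip_width': 0.9983129248005909}
scene {'fx': 364.287, 'fy': 364.287, 'cx': 257.313, 'cy': 187.446, 'dist': [0.008, 0.0, 0.0, 0.0, 0.0], 'cam_to_world': [[-0.846, -0.387, 0.367, 249.528], [-0.533, 0.586, -0.61, 497.25], [0.021, -0.711, -0.702, 687.585], [0.0, 0.0, 0.0, 1.0]]}
top {'fx': 350.301, 'fy': 350.301, 'cx': 257.149, 'cy': 195.421, 'dist': [0.026, 0.0, 0.0, 0.0, 0.0], 'cam_to_world': [[-0.001, -0.995, 0.098, 468.663], [-1.0, 0.001, 0.006, -27.98], [-0.006, -0.098, -0.995, 1044.364], [0.0, 0.0, 0.0, 1.0]]}
{'fx': 310.34, 'fy': 310.34, 'cx': 257.479, 'cy': 192.135, 'dist': [-0.011, 0.0, 0.0, 0.0, 0.0], 'mount': [[0.0, -0.953, -0.304, 77.864], [1.0, 0.0, 0.0, 0.014], [-0.0, -0.304, 0.953, -131.796], [0.0, 0.0, 0.0, 1.0]]}
```

View pics/top0b.png

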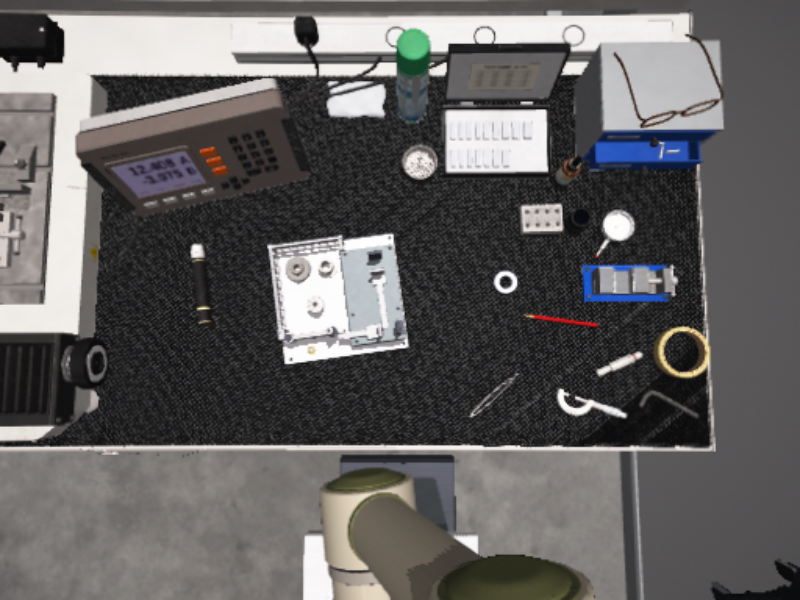

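View pics/scene0.png

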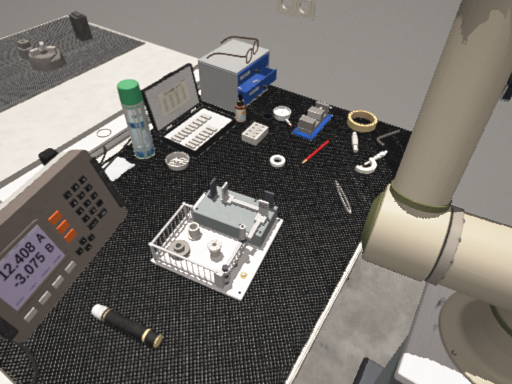

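Top view (800 px wide): the cage plate has its front corners at about (286,363) and (408,347), and its back right corner at (393,235). The safety pair is near (375,257-280), the bolt pair near (378-400,330), and the handle near (335,335). Next I fit the plate corners.

```bash
cat > h.py <<'E'
import numpy as np, cv2
from rig import sense, eyes
from scipy.spatial.transform import Rotation as R
def cam(n, st=None):
    c=eyes.calibration(n); K=np.array([[c['fx'],0,c['cx']],[0,c['fy'],c['cy']],[0,0,1]]); d=np.array(c['dist'],float)
    if n=="wrist":
        st=st or sense(); q=st['ee_rot']; T=np.eye(4); T[:3,:3]=R.from_quat([q[1],q[2],q[3],q[0]]).as_matrix(); T[:3,3]=st['eef_pos']
        return K,d,T@np.array(c['mount'])
    return K,d,np.array(c['cam_to_world'])
def cast(C,uv,z):
    K,d,T=C; p=cv2.undistortPoints(np.array(uv,float).reshape(-1,1,2),K,d)[:,0]
    r=np.c_[p,np.ones(len(p))]@T[:3,:3].T; o=T[:3,3]
    return o+r*((z-o[2])/r[:,2])[:,None]
def proj(C,P):
    K,d,T=C; Ti=np.linalg.inv(T)
    return cv2.projectPoints(np.array(P,float).reshape(-1,1,3)@Ti[:3,:3].T+Ti[:3,3],np.zeros(3),np.zeros(3),K,d)[0][:,0]
def cage(pose,P):
    x,y,a=pose; P=np.atleast_2d(P).astype(float); c,s=np.cos(a),np.sin(a)
    return np.c_[x+c*P[:,0]-s*P[:,1],y+s*P[:,0]+c*P[:,1],P[:,2]]
def fit(L,W):
    L=np.array(L,float)[:,:2];W=np.array(W)[:,:2];l=L-L.mean(0);w=W-W.mean(0)
    a=np.arctan2((l[:,0]*w[:,1]-l[:,1]*w[:,0]).sum(),(l*w).sum())
    c,s=np.cos(a),np.sin(a);t=W.mean(0)-np.array([[c,-s],[s,c]])@L.mean(0)
    return (t[0],t[1],a),np.linalg.norm(W-(L@np.array([[c,s],[-s,c]])+t),axis=1)
E
python3 - <<'E'
from h import *
im=cv2.imread("pics/top0.png");g=im.max(2)
m=np.zeros_like(g);m[140:250,160:275]=(g[140:250,160:275]>110)*255
m=cv2.morphologyEx(m,cv2.MORPH_CLOSE,np.ones((7,7)))
c=max(cv2.findContours(m,0,1)[0],key=cv2.contourArea);h=cv2.convexHull(c)
q=cv2.approxPolyDP(h,6,True)[:,0];print(q.tolist(),cv2.contourArea(c))
C=cam("top");W=cast(C,q,10);print(W.round(1).tolist(),[np.linalg.norm(W[i]-W[i-1]).round(1) for i in range(len(W))])
E
```

```text
[[250, 149], [261, 221], [182, 232], [171, 157]] 6004.5
[[711.0, -0.3, 10.0], [495.0, -33.0, 10.0], [463.1, 199.0, 10.0], [686.8, 236.5, 10.0]] [np.float64(238.1), np.float64(218.4), np.float64(234.2), np.float64(226.9)]
```

```bash
python3 - <<'E'
from h import *
W=np.array([[711.0,-.3],[495,-33],[463.1,199]]);p,r=fit([[90,-138],[-132,-138],[-132,98]],W);print(p,r)
F={'stab':(6.5,-100,102),'spost':(38,-100,102),'btab':(-96,-91.5,102),'bpost':(-96,-123,102),'handle':(-86,-5,105),'hinge':(-86,75,92)}
P=cage(p,list(F.values()));print(dict(zip(F,P.round(1).tolist())))
for n in("top","scene"):
    a=cv2.imread(f"pics/{n}0.png");u=proj(cam(n),P)
    x0,y0=u.mean(0).astype(int)-[80,60];s=5
    b=cv2.resize(a[y0:y0+120,x0:x0+160],None,fx=s,fy=s,interpolation=cv2.INTER_CUBIC)
    for k in u: cv2.drawMarker(b,tuple(int(v) for v in (k-[x0,y0]+.5)*s),(0,0,255),0,14,1)
    cv2.imwrite(f"pics/{n}1.png",b)
E
```

```text
(np.float64(605.4585971840279), np.float64(122.12448971833703), np.float64(0.14091282004800892)) [3.33899539 0.85264627 2.64616788]
{'stab': [625.9, 24.0, 102.0], 'spost': [657.1, 28.5, 102.0], 'btab': [523.3, 18.0, 102.0], 'bpost': [527.7, -13.1, 102.0], 'handle': [521.0, 105.1, 105.0], 'hinge': [509.8, 184.3, 92.0]}
```

View pics/top1.png

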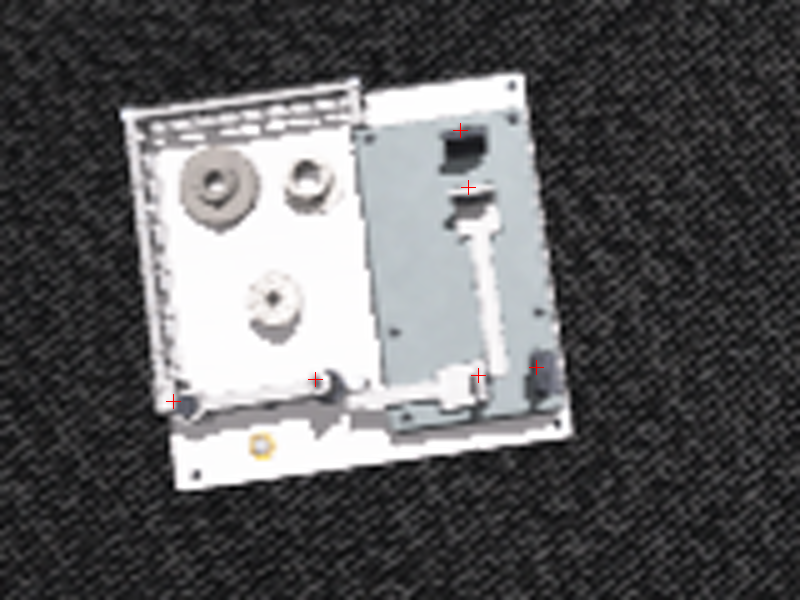

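The marks are about 1-2 px off, so the estimate is good to roughly 5 mm. I'll move over the cage for a close wrist view.

```bash
for i in 1 2 3; do python3 -m jog '[[0.038,-0.0252,0,0,0,0,0.0854],[0.038,-0.0252,0,0,0,0,0.0854],[0.038,-0.0252,0,0,0,0,0.0854],[0.038,-0.0252,0,0,0,0,0.0854],[0.038,-0.0252,0,0,0,0,0.0854]]'|tail -c 600; done
for i in 1 2; do python3 -m jog '[[0,0,0,0,0,-0.1375,0.0854],[0,0,0,0,0,-0.1375,0.0854],[0,0,0,0,0,-0.1375,0.0854],[0,0,0,0,0,-0.1375,0.0854],[0,0,0,0,0,-0.1375,0.0854]]' | tail -c 600; done
python3 -m jog '[[0,0,0,0,0,0,0.0854],[0,0,0,0,0,0,0.0854],[0,0,0,0,0,0,0.0854]]' | tail -c 600
python3 - <<'E'
from h import *
st=sense();im=eyes.capture("wrist");cv2.imwrite("pics/w0.png",im[:,:,::-1]);np.save("w0.npy",[st],allow_pickle=True)
q=st['ee_rot'];x=R.from_quat([q[1],q[2],q[3],q[0]]).as_matrix();print(st['eef_pos'],np.arctan2(x[1,0],x[0,0]),x[:,2])
p=(605.5,122.1,.141)
F=[(6.5,-100,102),(38,-100,102),(-96,-91.5,102),(-96,-123,102),(-86,-5,105),(-86,75,92),(-132,-138,10),(90,-138,10),(-132,98,10)]
u=proj(cam("wrist",st),cage(p,F));print(u.round())
b=cv2.imread("pics/w0.png");b=cv2.resize(b,(800,600))
for k in u: cv2.drawMarker(b,tuple(int(v) for v in k*1.5625),(0,0,255),0,12,1)
cv2.imwrite("pics/w0b.png",b)
E
```

```text
time_s: 0.6
eef_pos: [311.2, -312.7, 242.1]
ee_rot: [-0.0, 0.986, 0.166, -0.0]
force: [-0.2, -0.4, 1.0]
grip_width: 1.001
grip_force: 0.0
time_s: 1.1
eef_pos: [449.3, -131.2, 242.2]
ee_rot: [-0.0, 0.986, 0.167, -0.0]
force: [0.9, -0.7, -0.9]
grip_width: 0.997
grip_force: 0.0
time_s: 1.6
eef_pos: [587.4, 50.3, 242.0]
ee_rot: [-0.0, 0.986, 0.167, -0.0]
force: [0.6, -1.1, 0.8]
grip_width: 1.003
grip_force: 0.0
time_s: 2.1
eef_pos: [586.5, 48.5, 241.8]
ee_rot: [-0.0, 0.871, 0.492, -0.0]
force: [0.3, -0.0, -0.7]
grip_width: 1.002
grip_force: 0.0
time_s: 2.6
eef_pos: [586.5, 48.4, 241.9]
ee_rot: [-0.0, 0.654, 0.756, -0.0]
force: [0.4, -0.2, 0.4]
grip_width: 0.998
grip_force: 0.0
time_s: 2.9
eef_pos: [586.6, 48.4, 242.2]
ee_rot: [-0.0, 0.657, 0.754, -0.0]
force: [-0.4, 0.1, -0.6]
grip_width: 1.0
grip_force: 0.0
[586.60481687  48.41536115 242.17140391] 1.7070403941318448 [-2.63674014e-04  4.63231720e-05 -9.99999964e-01]
[[296. 213.]
 [329. 213.]
 [186. 205.]
 [188. 235.]
 [189. 109.]
 [186.   6.]
 [176. 214.]
 [352. 214.]
 [157.   2.]]
```

View pics/w0b.png

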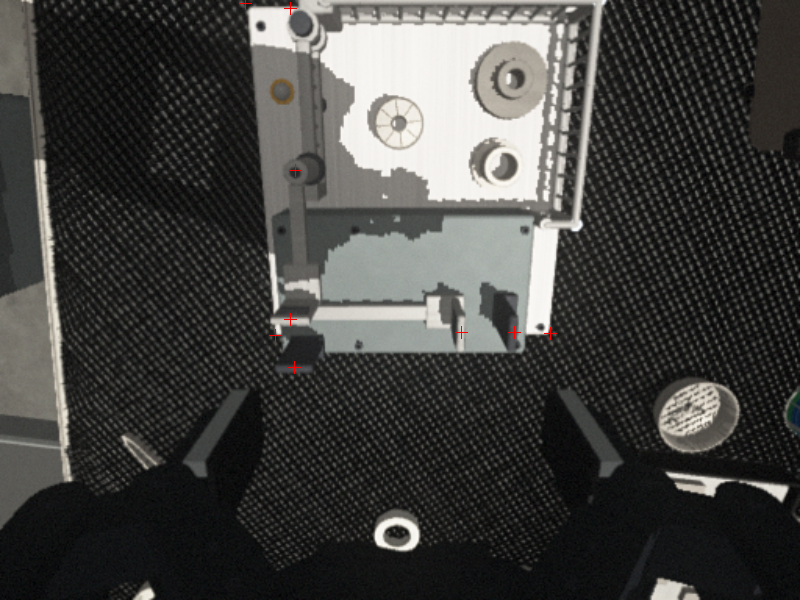

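The wrist view agrees with the estimate to about 2-4 mm: safety pair at (461,333) and (515,333), bolt pair at (290,320) and (294,367), rod top at (297,170). I'll zoom in to refine it.

```bash
python3 - <<'E'
from h import *
st=np.load("w0.npy",allow_pickle=True)[0]
p=(605.5,122.1,.141);C=cam("wrist",st);b=cv2.imread("pics/w0.png")[95:245,155:355];s=4
b=cv2.resize(b,None,fx=s,fy=s,interpolation=cv2.INTER_CUBIC);b=cv2.convertScaleAbs(b,alpha=1.6,beta=20)
def rect(cx,cy,hx,hy):return [(cx-hx,cy-hy,102),(cx+hx,cy-hy,102),(cx+hx,cy+hy,102),(cx-hx,cy+hy,102)]
t=np.linspace(0,6.28,20)
for L in [rect(6.5,-100,2.5,12),rect(38,-100,3,12),rect(-96,-91.5,12,2.5),rect(-96,-123,12,3),[(-86+7*np.cos(k),-5+7*np.sin(k),105) for k in t]]:
    u=((proj(C,cage(p,L))-[155,95]+.5)*s).astype(int);cv2.polylines(b,[u],True,(0,0,255),1)
cv2.imwrite("pics/w0c.png",b)
E
```

```text
(no output)
```

View pics/w0c.png

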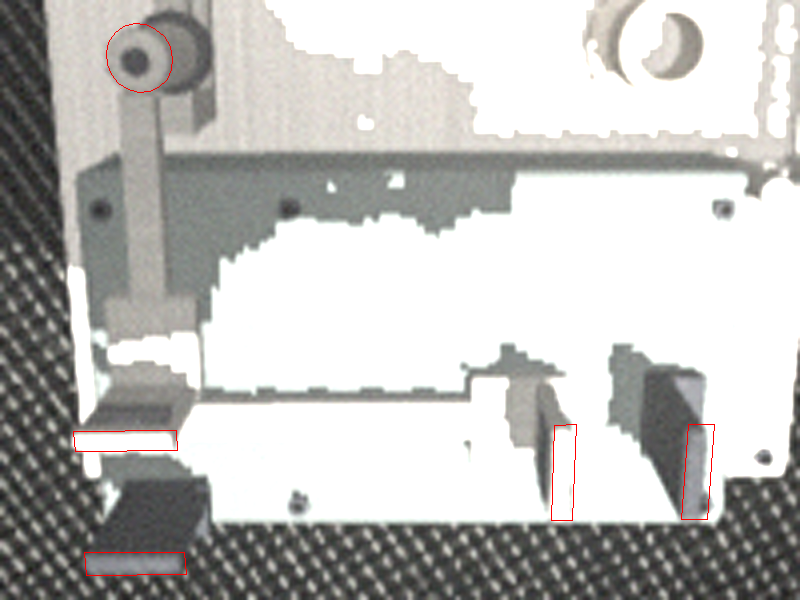

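The outlines fit within about 1 mm. Now the safety pair: go over cage (30.5,-100) and descend to TCP z of about 82.

```bash
python3 -m jog '[[-0.0147,0.03,0,0,0,-0.005,0.0854],[-0.0147,0.0297,0,0,0,0,0.0854],[0,0,0.04,0,0,0,0.0854],[0,0,0.04,0,0,0,0.0854],[0,0,0.03,0,0,0,0.0854]]' 20
python3 -m jog '[[0,0,0.025,0,0,0,0.0854],[0,0,0.025,0,0,0,0.07],[0,0,0,0,0,0,0.055],[0,0,0,0,0,0,0.045],[0,0,0,0,0,0,0.045]]'
python3 - <<'E'
from h import *
im=eyes.capture("wrist");cv2.imwrite("pics/w1.png",im[:,:,::-1])
s=sense();print(s['eef_pos'],s['force'],s['grip_width'],s['grip_force'])
E
```

```text
time_s: 3.45
eef_pos: [649.2, 27.7, 129.5]
ee_rot: [-0.001, 0.655, 0.756, -0.001]
force: [0.3, 0.4, 0.8]
grip_width: 1.002
grip_force: 0.0
time_s: 3.95
eef_pos: [650.0, 27.7, 83.5]
ee_rot: [0.0, 0.655, 0.756, 0.0]
force: [-3.0, 0.2, -2.2]
grip_width: 0.531
grip_force: 1.5
[650.05257106  27.72107811  83.50965307] [-2.1499024  -0.25003711 -1.94017744] 0.5299979905124719 1.5009299665689468
```

View pics/w1.png

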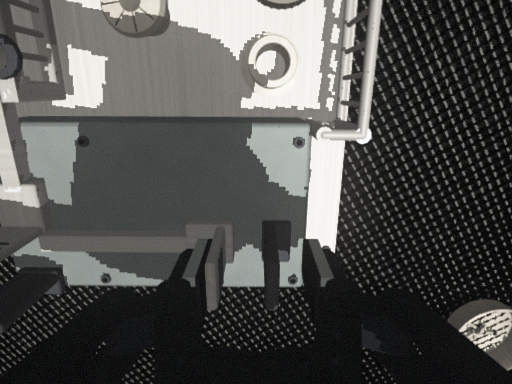

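The fingers straddle the pair: the near finger touches the tab at (205,270), and the far finger (315,265) has a gap to the post (272,265). Squeeze on.

```bash
python3 -m jog '[[0,0,0,0,0,0,0.036],[0,0,0,0,0,0,0.028],[0,0,0,0,0,0,0.024],[0,0,0,0,0,0,0.022],[0,0,0,0,0,0,0.022]]' 30
python3 -m jog '[[0,0,0,0,0,0,0.015],[0,0,0,0,0,0,0.015],[0,0,0,0,0,0,0.015],[0,0,0,0,0,0,0.015],[0,0,0,0,0,0,0.015]]' 30
python3 -m jog '[[0,0,0,0,0,0,0.015],[0,0,0,0,0,0,0.015],[0,0,0,0,0,0,0.015],[0,0,0,0,0,0,0.015],[0,0,0,0,0,0,0.015]]' 30
```

```text
time_s: 4.5
eef_pos: [649.5, 27.6, 82.8]
ee_rot: [-0.0, 0.654, 0.756, -0.001]
force: [-6.7, -1.4, 4.9]
grip_width: 0.26
grip_force: 3.6
time_s: 5.0
eef_pos: [649.2, 27.5, 82.8]
ee_rot: [-0.001, 0.655, 0.756, -0.001]
force: [-9.4, -1.6, 7.3]
grip_width: 0.234
grip_force: 30.4
time_s: 5.5
eef_pos: [649.2, 27.5, 82.9]
ee_rot: [-0.001, 0.655, 0.756, -0.001]
force: [-10.0, -0.2, 6.2]
grip_width: 0.231
grip_force: 30.4
```

Opening is about 20 mm with both pads at 30 N and a small net force, so the safety catch is fully drawn. I'll release, lift and move to the bolt.

```bash
python3 -m jog '[[0,0,0,0,0,0,0.03],[0,0,0,0,0,0,0.05],[0,0,0,0,0,0,0.065],[0,0,0,0,0,0,0.065],[0,0,-0.03,0,0,0,0.065]]' 
python3 -m jog '[[0,0,-0.045,0,0,0,0.07],[0,0,-0.045,0,0,0,0.07],[-0.0053,-0.0424,0,0,0,0,0.07],[-0.0053,-0.0424,0,0,0,0,0.07],[-0.0051,-0.0425,0,0,0,0,0.07]]'
for i in 1 2; do python3 -m jog '[[0,0,0,0,0,0.1428,0.07],[0,0,0,0,0,0.1428,0.07],[0,0,0,0,0,0.1428,0.07],[0,0,0,0,0,0.1428,0.07],[0,0,0,0,0,0.1428,0.07]]' >/dev/null; done
python3 -m jog '[[0,0,0,0,0,0.1428,0.07],[0,0,0,0,0,0,0.07],[0,0,0,0,0,0,0.07]]'
python3 - <<'E'
from h import *
st=sense();im=eyes.capture("wrist");cv2.imwrite("pics/w2.png",im[:,:,::-1])
q=st['ee_rot'];x=R.from_quat([q[1],q[2],q[3],q[0]]).as_matrix();print(st['eef_pos'],np.arctan2(x[1,0],x[0,0]),st['grip_width'])
p=(605,122.1,.141);C=cam("wrist",st);s=1.5625
b=cv2.resize(cv2.imread("pics/w2.png"),(800,600))
def rect(cx,cy,hx,hy):return [(cx-hx,cy-hy,102),(cx+hx,cy-hy,102),(cx+hx,cy+hy,102),(cx-hx,cy+hy,102)]
t=np.linspace(0,6.28,20)
for L in [rect(22.5,-100,2.5,12),rect(38,-100,3,12),rect(-96,-91.5,12,2.5),rect(-96,-123,12,3),[(-86+7*np.cos(k),-5+7*np.sin(k),105) for k in t]]:
    u=(proj(C,cage(p,L))*s).astype(int);cv2.polylines(b,[u],True,(0,0,255),1)
cv2.imwrite("pics/w2b.png",b)
E
```

```text
time_s: 6.0
eef_pos: [648.1, 28.0, 108.8]
ee_rot: [-0.003, 0.654, 0.756, -0.002]
force: [-0.5, 0.4, 0.5]
grip_width: 0.76
grip_force: 0.0
time_s: 6.5
eef_pos: [524.7, -6.2, 202.3]
ee_rot: [0.0, 0.654, 0.756, 0.0]
force: [-0.4, 0.1, 0.4]
grip_width: 0.82
grip_force: 0.0
time_s: 7.8
eef_pos: [526.2, -6.0, 202.4]
ee_rot: [0.0, 0.997, 0.074, 0.0]
force: [-0.4, 0.2, -0.4]
grip_width: 0.822
grip_force: 0.0
[526.24085868  -6.04590637 202.35007722] 0.14783988896582023 0.8215402034000144
```

View pics/w2b.png

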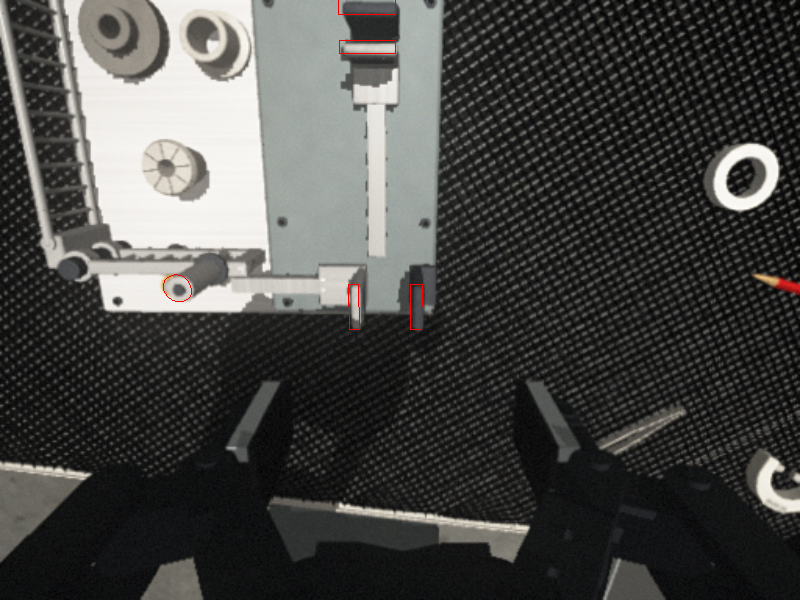

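The safety tab now sits on its drawn outline (367,47), and the bolt pair (355,305) and (417,307) matches. I'll descend and squeeze the bolt.

```bash
python3 -m jog '[[0,0,0.04,0,0,0.007,0.07],[0,0,0.04,0,0,0,0.07],[0,0,0.025,0,0,0,0.07],[0,0,0.015,0,0,0,0.06],[0,0,0,0,0,0,0.05]]' 
python3 -m jog '[[0,0,0,0,0,0,0.045],[0,0,0,0,0,0,0.036],[0,0,0,0,0,0,0.028],[0,0,0,0,0,0,0.024],[0,0,0,0,0,0,0.022]]' 30
python3 -m jog '[[0,0,0,0,0,0,0.015],[0,0,0,0,0,0,0.015],[0,0,0,0,0,0,0.015],[0,0,0,0,0,0,0.015],[0,0,0,0,0,0,0.015]]' 30
python3 -m jog '[[0,0,0,0,0,0,0.015],[0,0,0,0,0,0,0.015],[0,0,0,0,0,0,0.015],[0,0,0,0,0,0,0.015],[0,0,0,0,0,0,0.015]]' 30
```

```text
time_s: 8.35
eef_pos: [525.0, -5.7, 80.4]
ee_rot: [-0.001, 0.998, 0.069, -0.002]
force: [-0.8, 2.4, -1.3]
grip_width: 0.591
grip_force: 1.5
time_s: 8.85
eef_pos: [526.6, -6.1, 82.9]
ee_rot: [0.0, 0.998, 0.069, 0.001]
force: [-0.4, 3.2, 1.8]
grip_width: 0.258
grip_force: 1.5
time_s: 9.35
eef_pos: [526.7, -6.4, 82.9]
ee_rot: [0.0, 0.998, 0.068, 0.001]
force: [-0.8, 1.1, 6.2]
grip_width: 0.237
grip_force: 30.5
time_s: 9.85
eef_pos: [526.7, -6.4, 82.9]
ee_rot: [0.0, 0.998, 0.068, 0.001]
force: [-0.5, -0.1, 5.2]
grip_width: 0.235
grip_force: 30.5
```

The bolt is drawn too (20 mm, 30 N, no net force). I'll release, lift, move above the handle and check.

```bash
python3 -m jog '[[0,0,0,0,0,0,0.03],[0,0,0,0,0,0,0.05],[0,0,0,0,0,0,0.06],[0,0,0,0,0,0,0.06],[0,0,-0.03,0,0,0,0.06]]' 
python3 -m jog '[[0,0,-0.04,0,0,0,0.06],[0,0,-0.03,0,0,0,0.06],[0.0032,-0.0369,0,0,0,0,0.06],[0.0032,-0.0369,0,0,0,0,0.06],[0.0031,-0.0369,0,0,0,0,0.06]]'
python3 -m jog '[[0,0,0,0,0,0,0.06],[0,0,0,0,0,0,0.06],[0,0,0,0,0,0,0.06]]'
python3 - <<'E'
from h import *
st=sense();im=eyes.capture("wrist");cv2.imwrite("pics/w3.png",im[:,:,::-1])
q=st['ee_rot'];x=R.from_quat([q[1],q[2],q[3],q[0]]).as_matrix();print(st['eef_pos'],np.arctan2(x[1,0],x[0,0]))
p=(605,122.,.141);C=cam("wrist",st);s=1.5625
b=cv2.resize(cv2.imread("pics/w3.png"),(800,600))
def rect(cx,cy,hx,hy):return [(cx-hx,cy-hy,102),(cx+hx,cy-hy,102),(cx+hx,cy+hy,102),(cx-hx,cy+hy,102)]
t=np.linspace(0,6.28,20)
for L in [rect(22.5,-100,2.5,12),rect(38,-100,3,12),rect(-96,-107.5,12,2.5),rect(-96,-123,12,3),[(-86+7*np.cos(k),-5+7*np.sin(k),105) for k in t]]:
    u=(proj(C,cage(p,L))*s).astype(int);cv2.polylines(b,[u],True,(0,0,255),1)
cv2.imwrite("pics/w3b.png",b)
E
```

```text
time_s: 10.35
eef_pos: [524.3, -5.8, 109.7]
ee_rot: [-0.001, 0.998, 0.068, -0.003]
force: [0.1, -0.0, 0.1]
grip_width: 0.703
grip_force: 0.0
time_s: 10.85
eef_pos: [520.2, 106.0, 182.5]
ee_rot: [0.0, 0.998, 0.068, 0.0]
force: [1.1, 0.1, 0.2]
grip_width: 0.702
grip_force: 0.0
time_s: 11.15
eef_pos: [520.6, 104.1, 182.2]
ee_rot: [0.0, 0.998, 0.068, -0.0]
force: [0.2, -0.7, -0.1]
grip_width: 0.702
grip_force: 0.0
[520.56284211 104.13140252 182.22988386] 0.1362375113836064
```

View pics/w3b.png

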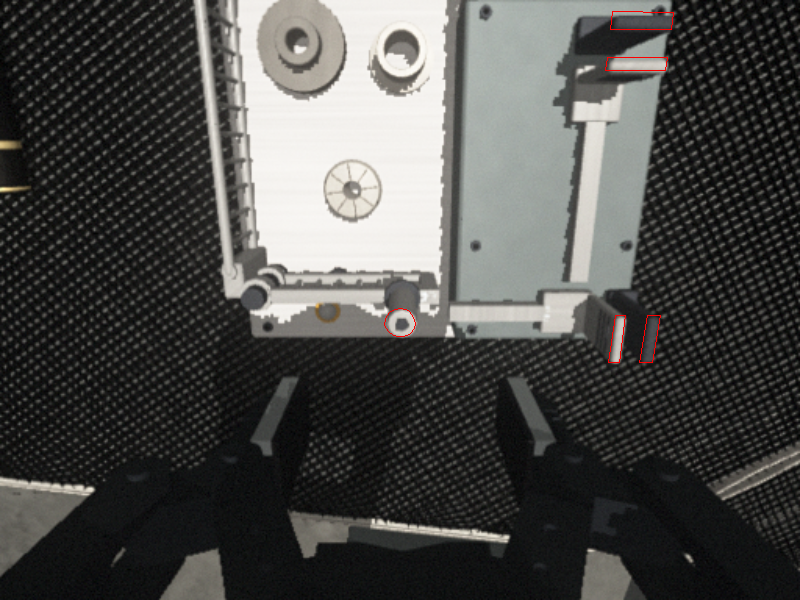

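Both catches sit on their drawn outlines, and the rod top (400,323) is on its mark. I'll descend and pinch it.

```bash
python3 -m jog '[[0,-0.0008,0.04,0,0,0,0.06],[0,0,0.035,0,0,0,0.06],[0,0,0.024,0,0,0,0.06],[0,0,0,0,0,0,0.05],[0,0,0,0,0,0,0.035]]' 40
python3 -m jog '[[0,0,0,0,0,0,0.025],[0,0,0,0,0,0,0.018],[0,0,0,0,0,0,0.015],[0,0,0,0,0,0,0.008],[0,0,0,0,0,0,0.008]]' 40
python3 -m jog '[[0,0,0,0,0,0,0.008],[0,0,0,0,0,0,0.008]]' 50
python3 - <<'E'
from h import *
p=(605,122.,.141)
for n in range(0,13): 
    t=n*.135; print(round(t,3),cage(p,(-86-80*np.sin(t),75-80*np.cos(t),92)).round(1)[0,:2])
# tool-axis increments, a=0.138
a=.138;X=np.array([np.cos(a),np.sin(a)]);Y=np.array([np.sin(a),-np.cos(a)])
T=np.linspace(0,1.6,33);P=np.array([cage(p,(-86-80*np.sin(t),75-80*np.cos(t),0))[0,:2] for t in T]);D=np.diff(P,axis=0)
print(np.c_[T[1:],(D@X),(D@Y)].round(2).tolist())
E
```

```text
time_s: 11.7
eef_pos: [520.9, 105.1, 84.1]
ee_rot: [0.0, 0.998, 0.068, 0.0]
force: [-0.3, 0.4, 0.1]
grip_width: 0.428
grip_force: 0.0
time_s: 12.2
eef_pos: [521.3, 104.7, 84.5]
ee_rot: [0.001, 0.998, 0.069, 0.001]
force: [0.4, -6.8, 5.4]
grip_width: 0.15
grip_force: 39.0
time_s: 12.4
eef_pos: [521.3, 104.7, 84.6]
ee_rot: [0.001, 0.998, 0.069, 0.001]
force: [0.2, -6.8, 4.6]
grip_width: 0.146
grip_force: 48.6
0.0 [520.6 105. ]
0.135 [509.8 104.2]
0.27 [499.  104.8]
0.405 [488.4 106.9]
0.54 [478.2 110.5]
0.675 [468.6 115.3]
0.81 [459.7 121.4]
0.945 [451.7 128.7]
1.08 [444.8 136.9]
1.215 [439. 146.]
1.35 [434.5 155.9]
1.485 [431.4 166.2]
1.62 [429.7 176.8]
[[0.05, -4.0, -0.09], [0.1, -3.99, -0.29], [0.15, -3.97, -0.49], [0.2, -3.94, -0.68], [0.25, -3.9, -0.88], [0.3, -3.85, -1.07], [0.35, -3.79, -1.27], [0.4, -3.73, -1.45], [0.45, -3.65, -1.64], [0.5, -3.56, -1.82], [0.55, -3.47, -1.99], [0.6, -3.36, -2.17], [0.65, -3.25, -2.33], [0.7, -3.13, -2.49], [0.75, -3.0, -2.64], [0.8, -2.87, -2.79], [0.85, -2.72, -2.93], [0.9, -2.57, -3.06], [0.95, -2.42, -3.19], [1.0, -2.25, -3.3], [1.05, -2.09, -3.41], [1.1, -1.91, -3.51], [1.15, -1.74, -3.6], [1.2, -1.55, -3.69], [1.25, -1.37, -3.76], [1.3, -1.18, -3.82], [1.35, -0.98, -3.88], [1.4, -0.79, -3.92], [1.45, -0.59, -3.96], [1.5, -0.39, -3.98], [1.55, -0.2, -3.99], [1.6, 0.0, -4.0]]
```

The rod is held at 49 N. I'll swing it along the arc in 0.05 rad rows, checking forces on the way.

```bash
python3 -m jog '[[-0.004,0.0004,0,0,0,0,0.008],[-0.004,-0.0003,0,0,0,0,0.008],[-0.004,-0.0005,0,0,0,0,0.008],[-0.0039,-0.0007,0,0,0,0,0.008],[-0.0039,-0.0009,0,0,0,0,0.008]]' 50
python3 -m jog '[[-0.0038,-0.0011,0,0,0,0,0.008],[-0.0038,-0.0013,0,0,0,0,0.008],[-0.0037,-0.0015,0,0,0,0,0.008],[-0.0036,-0.0016,0,0,0,0,0.008],[-0.0036,-0.0018,0,0,0,0,0.008]]' 50
```

```text
time_s: 12.9
eef_pos: [501.2, 104.4, 84.5]
ee_rot: [0.001, 0.998, 0.068, 0.001]
force: [-0.3, -5.7, 6.6]
grip_width: 0.152
grip_force: 48.9
time_s: 13.4
eef_pos: [481.7, 109.1, 84.5]
ee_rot: [0.001, 0.998, 0.069, 0.001]
force: [-1.9, -5.7, 7.3]
grip_width: 0.148
grip_force: 49.0
```

```bash
python3 -m jog '[[-0.0035,-0.002,0,0,0,0,0.008],[-0.0034,-0.0022,0,0,0,0,0.008],[-0.0033,-0.0023,0,0,0,0,0.008],[-0.0031,-0.0025,0,0,0,0,0.008],[-0.003,-0.0026,0,0,0,0,0.008]]' 50
python3 -m jog '[[-0.0029,-0.0028,0,0,0,0,0.008],[-0.0027,-0.0029,0,0,0,0,0.008],[-0.0026,-0.0031,0,0,0,0,0.008],[-0.0024,-0.0032,0,0,0,0,0.008],[-0.0023,-0.0033,0,0,0,0,0.008]]' 50
```

```text
time_s: 13.9
eef_pos: [464.2, 118.4, 84.6]
ee_rot: [0.001, 0.998, 0.069, 0.001]
force: [-0.2, -4.2, 8.7]
grip_width: 0.147
grip_force: 49.1
time_s: 14.4
eef_pos: [449.0, 132.3, 84.5]
ee_rot: [0.0, 0.998, 0.069, 0.001]
force: [-1.4, -2.9, 8.8]
grip_width: 0.15
grip_force: 49.3
```

```bash
python3 -m jog '[[-0.0021,-0.0034,0,0,0,0,0.008],[-0.0019,-0.0035,0,0,0,0,0.008],[-0.0017,-0.0036,0,0,0,0,0.008],[-0.0016,-0.0037,0,0,0,0,0.008],[-0.0014,-0.0038,0,0,0,0,0.008]]' 50
python3 -m jog '[[-0.0012,-0.0038,0,0,0,0,0.008],[-0.001,-0.0039,0,0,0,0,0.008],[-0.0008,-0.0039,0,0,0,0,0.008],[-0.0006,-0.004,0,0,0,0,0.008],[-0.0004,-0.004,0,0,0,0,0.008]]' 50
python3 -m jog '[[-0.0002,-0.004,0,0,0,0,0.008],[0,-0.002,0,0,0,0,0.008],[0,0,0,0,0,0,0.008],[0,0,0,0,0,0,0.008],[0,0,0,0,0,0,0.008]]' 50
python3 - <<'E'
from h import *
st=sense();h=cage((605,122,.141),(-86,75,92))[0]; d=st['eef_pos'][:2]-h[:2]; v=np.arctan2(d[1],d[0])
print(np.linalg.norm(d),"theta",(-np.pi/2+.141-v)%(2*np.pi))
im=eyes.capture("wrist");im2=eyes.capture("scene")
b=np.hstack([im,cv2.resize(im2[150:310,130:300],(408,384))])[:,:,::-1];cv2.imwrite("pics/w4.png",cv2.resize(b,(800,334)))
E
```

```text
time_s: 14.9
eef_pos: [438.0, 149.1, 84.4]
ee_rot: [0.0, 0.998, 0.069, 0.001]
force: [-0.8, -1.5, 8.5]
grip_width: 0.149
grip_force: 49.3
time_s: 15.4
eef_pos: [431.6, 168.1, 84.5]
ee_rot: [0.0, 0.998, 0.069, 0.001]
force: [1.0, -2.1, 7.0]
grip_width: 0.147
grip_force: 49.2
time_s: 15.9
eef_pos: [430.6, 173.9, 84.5]
ee_rot: [-0.0, 0.998, 0.069, 0.001]
force: [-0.6, -0.8, 7.8]
grip_width: 0.15
grip_force: 49.2
79.34195639575205 theta 1.582037854278116
```

View pics/w4.png

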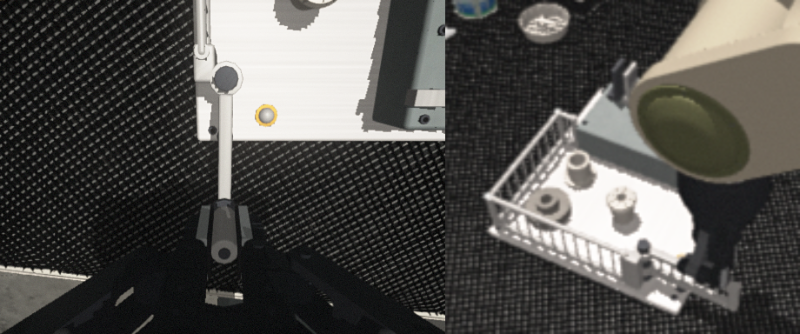

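The gate stands square to the cage front: the hinge is at (228,78), the rod is held between the pads at (223,235), and the angle is about 1.58 rad. The parts are undisturbed, so I'm handing in.

```bash
python3 -c "
from rig import finish_job
print(finish_job())"
```

```text
the job is handed in; nothing more can be done
None
```

The safety catch was drawn first and then the bolt, and the gate is open at about 1.58 rad, still held by its handle; I handed the job in at about 16 s with the parts undisturbed.

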